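# Find the sound charging contact and dock the battery

### The arm

A 6-joint arm with a two-finger parallel gripper is mounted at the origin on the work surface. World frame = base frame: x ahead of the robot, y to its left, z up, the work surface at z = 0. Lengths are in m, angles in degrees, forces in N, time in s.
With the tool pointing down it reaches from about 0.3 to 0.75 m from the base axis. Payload 8.5 kg.
Tool frame: the origin (TCP) lies on the centre line of the jaws, within the pads' length; the fingertips stand 19 mm ahead of it and the grasp point (between the pads) is the TCP; z points along the fingers, x is the direction in which the jaws open and shut, and the axes are right-handed (so a half turn about z gives the same grasp; the last joint's range is limited). The gripper opens to 85 mm and grips with 20 to 120 N. Pads are 22 mm wide; open, the fingers measure 114 mm over their backs; the gripper's body (76 mm by 85 mm) begins 54 mm behind the grasp point. The pads swing forward as they close: fully open they stand 13 mm farther back than shut.
Start: joints at [63.008, 21.807, 74.336, -0, 83.858, -12.336], TCP at [0.139, 0.532, 0.25] pointing down, gripper open.
Joint ranges: [-178.18, 178.18], [-50.72, 133.34], [12.68, 142.11], [-81.47, 261.47], [9.98, 163.14], [-165.26, 165.26]. Speed limits (degrees/s): [136.94, 136.94, 180, 180, 180, 180].

### API

Orientations are given as a 3x3 rotation matrix whose columns are the frame's x, y, z axes.
In Python, from rig import env, cams, order gives the robot as it stands.
- The arm moves only by the tool step_arm, never from a script. Its argument "steps" is a list of rows, each an object with "xyz": the shift along the tool's x, y, z normalised to -1 to 1, where 1 is 0.04 m, a list of three; "turn": the turn, a rotation vector about the tool's x, y, z normalised to -1 to 1, where 1 is 0.08 rad, a list of three; "gripper": the gripper command: -1 is shut, 1 is fully open, values between are in proportion. A call has 1 to 20 rows; each row shifts and turns the commanded pose from where the row before left it, along the tool's axes as they then stand; what a row does not reach is not made up. A row lasts 1/12 s, in which the tool goes at most 41.7 mm and 7.16 degrees, less where a joint would pass 70% of its speed; a pose out of reach is approached as far as the arm can. A call with a number of a shift or a turn outside -1 to 1 is refused whole. A call with a gripper value outside its range is refused whole. The fingers move at their own pace and stop on an object; "squeeze" is the grip in N (left out, the last holds). Time passes only in rows, so rows that do not move let the fingers close. It gives the time, the measured TCP pose, the force and the opening at its end, in the units of the state.
- env.observe(): the state, without advancing time (a new reading comes with each control period).
- cams.get_image(name): name is "side" or "top"; returns (picture, depth): 400x640x3 uint8, red, green, blue; 400x640 float32, m along the optical axis (not along the pixel's ray), 0 where there is no reading.
- cams.camera_info(name): a dict with "fx", "fy", "cx", "cy" (pixels), "extrinsics" (4x4, takes a point from camera to world coordinates). Camera axes: x right, y down, z forward; pixel columns grow to the right and rows downward; lengths in m; the calibration is good to about 2 mm. A picture is of the moment at which its call begins. camera_info takes no time and is no camera call.
- order.close_job(): hands the job in, once; it reports no verdict.
The state is a dict: "time_s": time; "q": joint angles; "qvel": joint speeds; "joint_efforts": joint torques, N m; "position": TCP position; "tool_rot": TCP orientation; "ft_force": force on the tool from outside, world axes, zero at the start; "wrist_torque": the same for the moment, N m; "grip_width": finger opening in m.
Only numpy, scipy, OpenCV 4.12 (cv2) and the standard library are available. Lean on these libraries where they do the work, as an engineer would, in place of code of your own. Each camera call takes 0.05 s, during which the arm holds its last target. There are 200 camera calls.

### The job

Two of the three contact fingers in the charging dock have gone tired and only one still has its full spring. Press the free tips gently down to their stops, holding a moment, to feel which finger still pushes back firmly - the one you settle on must itself have been pressed to its stop - then set the battery pack down into that finger's bay, fully home, and let go. Do not force the contacts, and do not force or drop the pack into the bay, and leave the other things on the bench where they are.

Things in the scene. Friction and masses are not known exactly. Their poses are not given: they have to be found in the camera images.
- dock: low light-grey charging dock fixed on the bench, 150 (x) x 360 (y) x 46 mm tall, three dark open pockets (bays) in a row along y, 105 mm apart. Origin: centre of underside; z up, x away from the robot, y left. Pocket: 94.5 (x) x 60.5 (y) mm, 4 mm chamfered mouth, floor at 14 mm height, a 9 mm square seat in each corner at 28.5 mm height.
- bay_left (a point): centre of the left bay (+y end) at seat height, 28.5 mm above the bench; axes as the dock's. Its brass contact finger, 14 mm wide, is clamped under a screwed steel bar at the far (+x) end and rises towards the robot to a free rolled tip 14 mm from here along -x; top of tip 31 mm above the bench at rest, 23 mm at its stop.
- bay_middle (a point): centre of the middle bay (centre) at seat height, 28.5 mm above the bench; axes as the dock's. Its brass contact finger, 14 mm wide, is clamped under a screwed steel bar at the far (+x) end and rises towards the robot to a free rolled tip 14 mm from here along -x; top of tip 31 mm above the bench at rest, 23 mm at its stop.
- bay_right (a point): centre of the right bay (-y end) at seat height, 28.5 mm above the bench; axes as the dock's. Its brass contact finger, 14 mm wide, is clamped under a screwed steel bar at the far (+x) end and rises towards the robot to a free rolled tip 14 mm from here along -x; top of tip 31 mm above the bench at rest, 23 mm at its stop.
- pack: dark grey battery pack standing upright, 90 (x) x 56 (y) x 72 mm tall, about 0.6 kg. Origin: centre of the underside. Plain flat sides; it may go into a bay either way round, its 90 mm along the dock's x, and is home when it stands on the four corner seats with the finger bent about 2.5 mm under it (its weight does that).
- contact_p (a joint): bending of one contact finger: 0 at rest, 0.174 rad at its rubber-faced stop (8 mm down at the tip). Which bay it is in changes from run to run and is not told; all three look alike. The sound one pushes back with about 8 N at its stop (1 N/mm), the tired two with about 2 to 3.5 N (0.25 to 0.45 N/mm). Over 20 N bends a finger for good.
- contact_q (a joint): bending of one contact finger: 0 at rest, 0.174 rad at its rubber-faced stop (8 mm down at the tip). Which bay it is in changes from run to run and is not told; all three look alike. The sound one pushes back with about 8 N at its stop (1 N/mm), the tired two with about 2 to 3.5 N (0.25 to 0.45 N/mm). Over 20 N bends a finger for good.
- contact_r (a joint): bending of one contact finger: 0 at rest, 0.174 rad at its rubber-faced stop (8 mm down at the tip). Which bay it is in changes from run to run and is not told; all three look alike. The sound one pushes back with about 8 N at its stop (1 N/mm), the tired two with about 2 to 3.5 N (0.25 to 0.45 N/mm). Over 20 N bends a finger for good.
- tube_rack: orange tube rack, 90 x 200 x 75 mm with capped tubes, not part of the job; origin at the centre of its underside
- tip_box: yellow pipette-tip box with a clear lid, 85 x 125 x 63 mm, not part of the job; origin at the centre of its underside
- amber_bottle: amber reagent bottle, 74 mm wide, 135 mm tall, not part of the job; origin at the centre of its underside
- jar: small amber jar, 54 mm wide, 65 mm tall, not part of the job; origin at the centre of its underside
- beaker: clear beaker, 68 mm wide, 85 mm tall, not part of the job; origin at the centre of its underside
- dishes: stack of three culture dishes, 90 mm wide, 43 mm tall, not part of the job; origin at the centre of its underside
- pipette: pipette lying on its side, 255 mm long, 30 mm tall, not part of the job; origin at the centre of its underside

How it is judged:
By the outcome, as a careful person would: the job done as asked, in the order asked, and still so for the second after the job is handed in, with the robot touching nothing.
It also fails if it takes over 72 s, if anything falls off the work surface, if the arm or the gripper's body presses on something with over 40 N, if the wrist force passes 120 N, or if a joint passes its speed limit or range.

## Working session

There is one attempt and no reset: what is moved stays moved. The work goes in short steps, Python scripts to look and compute and a tool call to move; the robot and the scene stay as the last step left them, time stands still between calls to the robot, and variables do not carry over. Pictures are saved under pics/ and viewed, about 8 in all and at most 12, crops included, and the job is handed in when it is done.

Besides the shell and the picture viewer there is one more tool, called after "Emit:" as name([rows], argument=value, ...), one row to a line, values as JSON. step_arm: Moves the arm, as the interface text tells. Scaled input: -1 to 1 covers 0.04 m each way for a shift and 0.08 rad each way for a turn. Its arguments: {"type":"object","properties":{"steps":{"type":"array"},"squeeze":{"type":"number"}},"required":["steps"]}

```bash
mkdir -p pics; ls; python3 - <<'E'
from rig import env,cams,order
import cv2,numpy as np
for n in("top","side"):
    im,d=cams.get_image(n); cv2.imwrite(f"pics/{n}0.png",im[:,:,::-1]); np.save(f"pics/{n}0.npy",d)
    i=cams.camera_info(n); print(n,i)
print(env.observe())
E
```

```text
pics
top {'fx': 446.89579060596105, 'fy': 446.89579060596105, 'cx': 323.16668729020495, 'cy': 201.31159247872975, 'extrinsics': array([[ 0.01697828, -0.98802457,  0.15335968,  0.3756358 ],
       [-0.99977208, -0.01479047,  0.01539561, -0.10247145],
       [-0.01294298, -0.15358611, -0.9880505 ,  1.19582757],
       [ 0.        ,  0.        ,  0.        ,  1.        ]])}
side {'fx': 370.55744998285934, 'fy': 370.55744998285934, 'cx': 316.5216198003965, 'cy': 204.33104275505275, 'extrinsics': array([[-0.8151009 , -0.4249015 ,  0.39378832,  0.20388358],
       [-0.57931729,  0.59617489, -0.55584798,  0.36600815],
       [ 0.00141393, -0.68120057, -0.73209548,  0.70933243],
       [ 0.        ,  0.        ,  0.        ,  1.        ]])}
{'time_s': 0.1, 'q': array([ 6.30085136e+01,  2.18366327e+01,  7.43780216e+01,  1.05892766e-04,
        8.38581700e+01, -1.23364931e+01]), 'qvel': array([-0.04604771, -0.17604955, -0.17903707,  0.08801618, -0.03390036,
        0.04204325]), 'joint_efforts': array([ 4.24996542e-03, -4.49218261e+01, -2.31654829e+01, -1.09548364e-04,
        3.69517817e-03, -4.69926476e-05]), 'position': array([0.13905002, 0.53189376, 0.24979223]), 'tool_rot': array([[ 2.52997897e-01,  9.67466656e-01, -5.78501414e-04],
       [ 9.67466032e-01, -2.52998411e-01, -1.13174136e-03],
       [-1.24128197e-03, -2.73352283e-04, -9.99999192e-01]]), 'ft_force': array([-0.79345196, -0.83082378,  0.02779635]), 'wrist_torque': array([ 0.02048827, -0.03610072, -0.01905869]), 'grip_width': 0.08567366504853934}
```

View pics/top0.png

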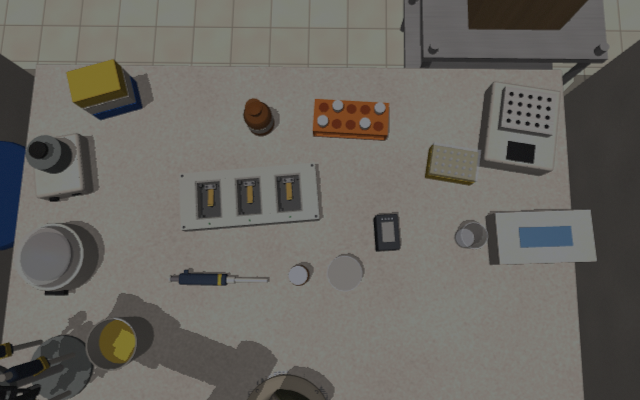

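View pics/side0.png

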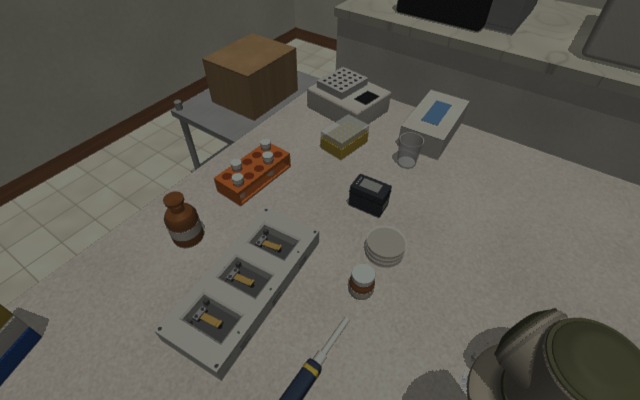

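Top view: dock spans about (180–320, 165–230) with bays at (208,200), (249,196) and (289,193). The pack is at (387,232), with jar (299,275) and dishes (345,272) nearby. I'll measure on enlarged crops.

```bash
cat > h.py <<'E'
import numpy as np,cv2
from rig import env,cams,order
def ray(n,u,v,z):
    i=cams.camera_info(n);E=i["extrinsics"]
    d=E[:3,:3]@np.array([(u-i["cx"])/i["fx"],(v-i["cy"])/i["fy"],1]);o=E[:3,3]
    return o+d*(z-o[2])/d[2]
def proj(n,p):
    i=cams.camera_info(n);E=i["extrinsics"]
    c=E[:3,:3].T@(np.asarray(p)-E[:3,3]);return np.array([i["fx"]*c[0]/c[2]+i["cx"],i["fy"]*c[1]/c[2]+i["cy"]])
E
python3 - <<'E'
import cv2,numpy as np
from h import *
a=cv2.imread("pics/top0.png")
A=cv2.resize(a[155:240,170:330],None,fx=5,fy=5,interpolation=cv2.INTER_CUBIC)
A=cv2.convertScaleAbs(A,alpha=1.5)
B=cv2.resize(a[207:257,365:410],None,fx=7,fy=7,interpolation=cv2.INTER_CUBIC); B=cv2.convertScaleAbs(B,alpha=2.2)
c=np.zeros((150,800,3),np.uint8)
out=np.zeros((425,800,3),np.uint8);out[:]=A; cv2.imwrite("pics/c1.png",out)
s=cv2.imread("pics/side0.png");C=cv2.convertScaleAbs(cv2.resize(s[165:225,335:405],None,fx=6,fy=6,interpolation=cv2.INTER_CUBIC),alpha=2)
o=np.zeros((360,315+420,3),np.uint8);o[:350,:315]=B;o[:,315:]=C;cv2.imwrite("pics/c2.png",o)
# dock rim by depth: world heights
d=np.load("pics/top0.npy");i=cams.camera_info("top");E=i["extrinsics"]
v,u=np.mgrid[:400,:640];P=np.stack([(u-i["cx"])/i["fx"]*d,(v-i["cy"])/i["fy"]*d,d],-1)@E[:3,:3].T+E[:3,3]
for nm,(u0,u1,v0,v1),lo,hi in(("dock",(170,330,155,240),.040,.052),("pack",(365,410,207,257),.064,.080)):
    q=P[v0:v1,u0:u1].reshape(-1,3);q=q[(q[:,2]>lo)&(q[:,2]<hi)]
    r=cv2.minAreaRect((q[:,:2]*1000).astype(np.float32));print(nm,len(q),q[:,2].mean(),r,cv2.boxPoints(r).round(1).tolist())
E
```

```text
dock 5320 0.04568562332826217 ((566.2734375, 112.13761138916016), (151.47267150878906, 361.4325256347656), 5.641783237457275) [[473.1000061035156, 284.5], [508.70001220703125, -75.0999984741211], [659.4000244140625, -60.29999923706055], [623.9000244140625, 299.3999938964844]]
pack 801 0.07215324556178927 ((475.4168395996094, -248.85890197753906), (90.34818267822266, 56.52241897583008), 4.822329044342041) [[428.0, -224.5], [432.79998779296875, -280.79998779296875], [522.7999877929688, -273.20001220703125], [518.0999755859375, -216.89999389648438]]
```

View pics/c1.png

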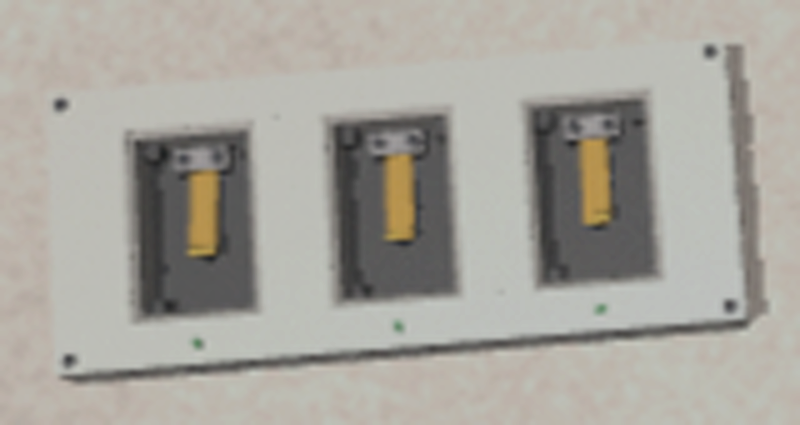

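View pics/c2.png

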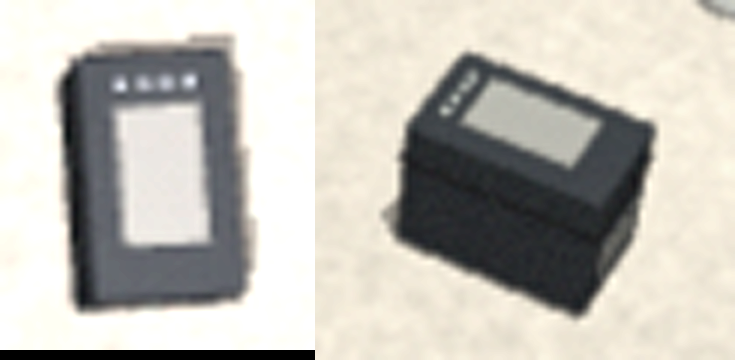

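Crops show the three brass tips at about (210.4,205.4), (250,202.6) and (289.4,199.4) in the top picture, with the pack clean and upright. The depth rectangles match the given sizes (151×361 and 90×56.5 mm). I'll check the tip pixels against the dock pose and move above the left tip at the same time.

```bash
python3 - <<'E'
from h import *
a=np.radians(5.64);X=np.array([np.cos(a),np.sin(a)]);Y=np.array([-X[1],X[0]]);c=np.array([.5663,.1121])
for k,px in((1,(210.4,205.4)),(0,(250,202.6)),(-1,(289.4,199.4))):
    t=c+k*.105*Y-.014*X; m=ray("top",*px,.031)[:2]; print(k,t,m,(m-t)@X,(m-t)@Y)
# pocket mouth corners at crop px (z=.046)
for n,cs in(("L",[(125,130),(252,122),(262,312),(135,322)]),("M",[(325,115),(452,106),(462,295),(335,305)]),("R",[(522,100),(650,90),(662,278),(538,290)])):
    m=np.mean([ray("top",170+x/5,155+y/5,.046)[:2] for x,y in cs],0);print(n,(m-c)@X,(m-c)@Y)
E
```

```text
1 [0.54204862 0.21521581] [0.54103856 0.213526  ] -0.0011712422569576505 -0.0015823622908509108
0 [0.55236777 0.11072411] [0.55009462 0.10895747] -0.0024357676721256227 -0.0015346938529398422
-1 [0.56268693 0.00623241] [0.56020928 0.00498758] -0.0025879985010543523 -0.0009953100689384239
L -0.000862490218025032 0.10334040273887439
M -0.0010181631743799388 -0.0016030441695745
R -0.0014119738147822024 -0.10625266830535843
```

Emit:
step_arm([
  {"xyz": [0, 0, 0], "turn": [0, 0, -0.886], "gripper": -1},
  {"xyz": [0, 0, 0], "turn": [0, 0, -0.886], "gripper": -1},
  {"xyz": [0, 0, 0], "turn": [0, 0, -0.886], "gripper": -1},
  {"xyz": [0, 0, 0], "turn": [0, 0, -0.886], "gripper": -1},
  {"xyz": [0, 0, 0], "turn": [0, 0, -0.886], "gripper": -1},
  {"xyz": [-0.5544, 0.578, 0], "turn": [0, 0, 0], "gripper": -1},
  {"xyz": [-0.5544, 0.578, 0], "turn": [0, 0, 0], "gripper": -1},
  {"xyz": [-0.5544, 0.578, 0], "turn": [0, 0, 0], "gripper": -1},
  {"xyz": [-0.5544, 0.578, 0], "turn": [0, 0, 0], "gripper": -1},
  {"xyz": [-0.5544, 0.578, 0], "turn": [0, 0, 0], "gripper": -1},
  {"xyz": [-0.5544, 0.578, 0], "turn": [0, 0, 0], "gripper": -1},
  {"xyz": [-0.5544, 0.578, 0], "turn": [0, 0, 0], "gripper": -1},
  {"xyz": [-0.5544, 0.578, 0], "turn": [0, 0, 0], "gripper": -1},
  {"xyz": [-0.5544, 0.578, 0], "turn": [0, 0, 0], "gripper": -1},
  {"xyz": [-0.5544, 0.578, 0], "turn": [0, 0, 0], "gripper": -1},
  {"xyz": [-0.5544, 0.578, 0], "turn": [0, 0, 0], "gripper": -1},
  {"xyz": [-0.5544, 0.578, 0], "turn": [0, 0, 0], "gripper": -1},
  {"xyz": [-0.5544, 0.578, 0], "turn": [0, 0, 0], "gripper": -1},
  {"xyz": [-0.5544, 0.578, 0], "turn": [0, 0, 0], "gripper": -1},
  {"xyz": [-0.5544, 0.578, 0], "turn": [0, 0, 0], "gripper": -1},
])

```text
time_s: 1.77
position: [0.518, 0.2339, 0.25]
tool_rot: [[-0.098, 0.995, -0.001], [0.995, 0.098, -0.0], [-0.0, -0.001, -1.0]]
ft_force: [0.4, 0.6, 1.0]
grip_width: 0.0005
```

Allowing for the half-pixel crop offset (~1 mm), the tips and mouths agree with the depth fit. Next: final shift, then descend to just above the left tip.

Emit:
step_arm([
  {"xyz": [-0.55, 0.57, 0], "turn": [0, 0, 0], "gripper": -1},
  {"xyz": [0, 0, 0.8], "turn": [0, 0, 0], "gripper": -1},
  {"xyz": [0, 0, 0.8], "turn": [0, 0, 0], "gripper": -1},
  {"xyz": [0, 0, 0.8], "turn": [0, 0, 0], "gripper": -1},
  {"xyz": [0, 0, 0.8], "turn": [0, 0, 0], "gripper": -1},
  {"xyz": [0, 0, 0.8], "turn": [0, 0, 0], "gripper": -1},
  {"xyz": [0, 0, 0.4], "turn": [0, 0, 0], "gripper": -1},
  {"xyz": [0, 0, 0.3], "turn": [0, 0, 0], "gripper": -1},
  {"xyz": [0, 0, 0], "turn": [0, 0, 0], "gripper": -1},
  {"xyz": [0, 0, 0], "turn": [0, 0, 0], "gripper": -1},
  {"xyz": [0, 0, 0], "turn": [0, 0, 0], "gripper": -1},
])

```text
time_s: 2.68
position: [0.5423, 0.2157, 0.0632]
tool_rot: [[-0.099, 0.995, 0.001], [0.995, 0.099, 0.0], [0.0, 0.001, -1.0]]
ft_force: [0.4, -0.0, 0.2]
grip_width: 0.0003
```

```bash
python3 - <<'E'
from h import *
s=env.observe();print(s["position"],s["ft_force"])
im,d=cams.get_image("side");cv2.imwrite("pics/p1.png",cv2.convertScaleAbs(cv2.resize(im[200:380,120:340,::-1],None,fx=3,fy=3,interpolation=cv2.INTER_CUBIC),alpha=1.5))
E
```

```text
[0.5422743  0.21565778 0.06317854] [ 0.40458802 -0.03729969  0.16616429]
```

View pics/p1.png

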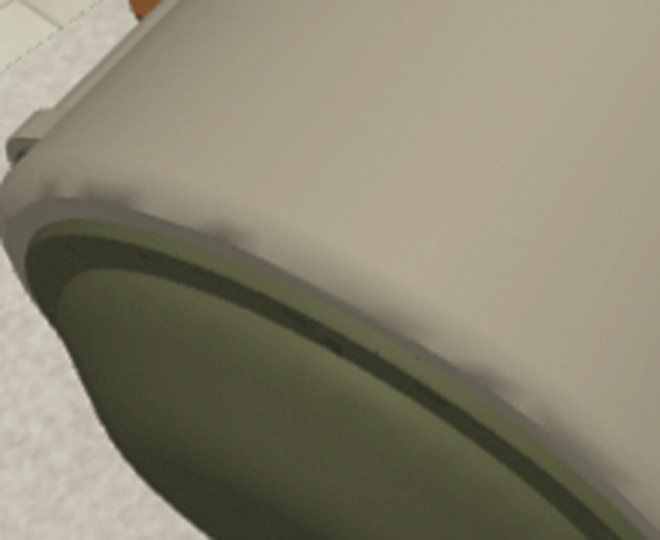

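The arm hides the bay in the side view, so I'll go by force and height.

Emit:
step_arm([
  {"xyz": [0, 0, 0.12], "turn": [0, 0, 0], "gripper": -1},
  {"xyz": [0, 0, 0.1], "turn": [0, 0, 0], "gripper": -1},
  {"xyz": [0, 0, 0], "turn": [0, 0, 0], "gripper": -1},
  {"xyz": [0, 0, 0], "turn": [0, 0, 0], "gripper": -1},
])

```text
time_s: 3.07
position: [0.5418, 0.2155, 0.0534]
tool_rot: [[-0.098, 0.995, -0.0], [0.995, 0.098, -0.0], [-0.0, -0.0, -1.0]]
ft_force: [-0.0, 0.5, 0.1]
grip_width: 0.0004
```

Emit:
step_arm([
  {"xyz": [0, 0, 0.05], "turn": [0, 0, 0], "gripper": -1},
  {"xyz": [0, 0, 0.05], "turn": [0, 0, 0], "gripper": -1},
  {"xyz": [0, 0, 0], "turn": [0, 0, 0], "gripper": -1},
  {"xyz": [0, 0, 0], "turn": [0, 0, 0], "gripper": -1},
])

```text
time_s: 3.4
position: [0.5419, 0.2155, 0.0494]
tool_rot: [[-0.098, 0.995, -0.0], [0.995, 0.098, -0.0], [-0.0, -0.0, -1.0]]
ft_force: [-0.2, -0.4, -0.2]
grip_width: -0.0002
```

Emit:
step_arm([
  {"xyz": [0, 0, 0.025], "turn": [0, 0, 0], "gripper": -1},
  {"xyz": [0, 0, 0.025], "turn": [0, 0, 0], "gripper": -1},
  {"xyz": [0, 0, 0], "turn": [0, 0, 0], "gripper": -1},
  {"xyz": [0, 0, 0], "turn": [0, 0, 0], "gripper": -1},
])

```text
time_s: 3.73
position: [0.5418, 0.2155, 0.0475]
tool_rot: [[-0.098, 0.995, -0.0], [0.995, 0.098, -0.0], [-0.0, -0.0, -1.0]]
ft_force: [-0.3, -0.1, -0.3]
grip_width: 0.0002
```

Emit:
step_arm([
  {"xyz": [0, 0, 0.025], "turn": [0, 0, 0], "gripper": -1},
  {"xyz": [0, 0, 0.025], "turn": [0, 0, 0], "gripper": -1},
  {"xyz": [0, 0, 0], "turn": [0, 0, 0], "gripper": -1},
  {"xyz": [0, 0, 0], "turn": [0, 0, 0], "gripper": -1},
])

```text
time_s: 4.07
position: [0.5418, 0.2156, 0.0455]
tool_rot: [[-0.099, 0.995, -0.0], [0.995, 0.099, -0.0], [-0.0, -0.0, -1.0]]
ft_force: [-0.5, -0.0, 2.0]
grip_width: -0.0001
```

Emit:
step_arm([
  {"xyz": [0, 0, 0.025], "turn": [0, 0, 0], "gripper": -1},
  {"xyz": [0, 0, 0], "turn": [0, 0, 0], "gripper": -1},
  {"xyz": [0, 0, 0], "turn": [0, 0, 0], "gripper": -1},
])

```text
time_s: 4.32
position: [0.5419, 0.2156, 0.0445]
tool_rot: [[-0.098, 0.995, -0.0], [0.995, 0.098, -0.0], [0.0, -0.0, -1.0]]
ft_force: [-0.9, 0.3, 1.9]
grip_width: -0.0001
```

Emit:
step_arm([
  {"xyz": [0, 0, 0.025], "turn": [0, 0, 0], "gripper": -1},
  {"xyz": [0, 0, 0], "turn": [0, 0, 0], "gripper": -1},
  {"xyz": [0, 0, 0], "turn": [0, 0, 0], "gripper": -1},
])

```text
time_s: 4.57
position: [0.5419, 0.2156, 0.0435]
tool_rot: [[-0.098, 0.995, -0.0], [0.995, 0.098, -0.0], [0.0, -0.0, -1.0]]
ft_force: [-1.5, 0.3, 1.4]
grip_width: -0.0002
```

Emit:
step_arm([
  {"xyz": [0, 0, 0.02], "turn": [0, 0, 0], "gripper": -1},
  {"xyz": [0, 0, 0], "turn": [0, 0, 0], "gripper": -1},
  {"xyz": [0, 0, 0], "turn": [0, 0, 0], "gripper": -1},
])

```text
time_s: 4.82
position: [0.5418, 0.2155, 0.0427]
tool_rot: [[-0.098, 0.995, -0.0], [0.995, 0.098, -0.0], [-0.0, -0.0, -1.0]]
ft_force: [-1.3, -0.7, 2.7]
grip_width: 0.0
```

Emit:
step_arm([
  {"xyz": [0, 0, 0.015], "turn": [0, 0, 0], "gripper": -1},
  {"xyz": [0, 0, 0], "turn": [0, 0, 0], "gripper": -1},
  {"xyz": [0, 0, 0], "turn": [0, 0, 0], "gripper": -1},
])

```text
time_s: 5.07
position: [0.5418, 0.2156, 0.0421]
tool_rot: [[-0.098, 0.995, -0.0], [0.995, 0.098, -0.0], [-0.0, -0.0, -1.0]]
ft_force: [-1.5, 0.4, 2.1]
grip_width: -0.0001
```

Emit:
step_arm([
  {"xyz": [0, 0, 0.01], "turn": [0, 0, 0], "gripper": -1},
  {"xyz": [0, 0, 0], "turn": [0, 0, 0], "gripper": -1},
  {"xyz": [0, 0, 0], "turn": [0, 0, 0], "gripper": -1},
])

```text
time_s: 5.32
position: [0.5419, 0.2155, 0.0419]
tool_rot: [[-0.098, 0.995, 0.0], [0.995, 0.098, -0.0], [-0.0, 0.0, -1.0]]
ft_force: [-2.8, -0.0, 4.7]
grip_width: -0.0
```

Emit:
step_arm([
  {"xyz": [0, 0, 0.005], "turn": [0, 0, 0], "gripper": -1},
  {"xyz": [0, 0, 0], "turn": [0, 0, 0], "gripper": -1},
  {"xyz": [0, 0, 0], "turn": [0, 0, 0], "gripper": -1},
])

```text
time_s: 5.57
position: [0.5418, 0.2156, 0.0418]
tool_rot: [[-0.098, 0.995, 0.0], [0.995, 0.098, 0.0], [0.0, 0.0, -1.0]]
ft_force: [-3.0, -1.1, 5.2]
grip_width: 0.0001
```

Emit:
step_arm([
  {"xyz": [0, 0, 0.005], "turn": [0, 0, 0], "gripper": -1},
  {"xyz": [0, 0, 0], "turn": [0, 0, 0], "gripper": -1},
  {"xyz": [0, 0, 0], "turn": [0, 0, 0], "gripper": -1},
])

```text
time_s: 5.82
position: [0.5419, 0.2156, 0.0417]
tool_rot: [[-0.098, 0.995, 0.0], [0.995, 0.098, 0.0], [0.0, 0.0, -1.0]]
ft_force: [-3.5, -0.9, 6.9]
grip_width: -0.0003
```

Left stop felt at TCP z ≈ 0.042 as predicted, with only ~2–2.5 N just before it: tired. On to the middle bay.

Emit:
step_arm([
  {"xyz": [0, 0, -0.25], "turn": [0, 0, 0], "gripper": -1},
  {"xyz": [0, 0, -0.6], "turn": [0, 0, 0], "gripper": -1},
  {"xyz": [0, 0, -0.6], "turn": [0, 0, 0], "gripper": -1},
  {"xyz": [0, 0, 0], "turn": [0, 0, 0], "gripper": -1},
  {"xyz": [-0.5, 0, 0], "turn": [0, 0, 0], "gripper": -1},
  {"xyz": [-0.8, 0, 0], "turn": [0, 0, 0], "gripper": -1},
  {"xyz": [-0.8, 0, 0], "turn": [0, 0, 0], "gripper": -1},
  {"xyz": [-0.525, 0, 0], "turn": [0, 0, 0], "gripper": -1},
  {"xyz": [0, 0, 0], "turn": [0, 0, 0], "gripper": -1},
  {"xyz": [0, 0, 0.4], "turn": [0, 0, 0], "gripper": -1},
  {"xyz": [0, 0, 0.4], "turn": [0, 0, 0], "gripper": -1},
  {"xyz": [0, 0, 0.25], "turn": [0, 0, 0], "gripper": -1},
  {"xyz": [0, 0, 0.1], "turn": [0, 0, 0], "gripper": -1},
  {"xyz": [0, 0, 0], "turn": [0, 0, 0], "gripper": -1},
  {"xyz": [0, 0, 0], "turn": [0, 0, 0], "gripper": -1},
])

```text
time_s: 7.07
position: [0.5525, 0.1114, 0.0537]
tool_rot: [[-0.099, 0.995, 0.001], [0.995, 0.099, 0.0], [-0.0, 0.001, -1.0]]
ft_force: [0.1, 0.1, -0.2]
grip_width: 0.0003
```

Emit:
step_arm([
  {"xyz": [0, 0, 0.05], "turn": [0, 0, 0], "gripper": -1},
  {"xyz": [0, 0, 0.05], "turn": [0, 0, 0], "gripper": -1},
  {"xyz": [0, 0, 0], "turn": [0, 0, 0], "gripper": -1},
  {"xyz": [0, 0, 0], "turn": [0, 0, 0], "gripper": -1},
])

```text
time_s: 7.4
position: [0.5524, 0.1111, 0.0496]
tool_rot: [[-0.098, 0.995, 0.001], [0.995, 0.098, 0.0], [0.0, 0.001, -1.0]]
ft_force: [0.4, -0.5, 0.4]
grip_width: 0.0001
```

Emit:
step_arm([
  {"xyz": [0, 0, 0.025], "turn": [0, 0, 0], "gripper": -1},
  {"xyz": [0, 0, 0.025], "turn": [0, 0, 0], "gripper": -1},
  {"xyz": [0, 0, 0], "turn": [0, 0, 0], "gripper": -1},
  {"xyz": [0, 0, 0], "turn": [0, 0, 0], "gripper": -1},
])

```text
time_s: 7.73
position: [0.5521, 0.1111, 0.0474]
tool_rot: [[-0.098, 0.995, -0.0], [0.995, 0.098, -0.0], [0.0, -0.0, -1.0]]
ft_force: [-2.3, 0.0, 3.6]
grip_width: 0.0004
```

Emit:
step_arm([
  {"xyz": [0, 0, 0.025], "turn": [0, 0, 0], "gripper": -1},
  {"xyz": [0, 0, 0.025], "turn": [0, 0, 0], "gripper": -1},
  {"xyz": [0, 0, 0], "turn": [0, 0, 0], "gripper": -1},
  {"xyz": [0, 0, 0], "turn": [0, 0, 0], "gripper": -1},
])

```text
time_s: 8.07
position: [0.5518, 0.1111, 0.0453]
tool_rot: [[-0.099, 0.995, -0.001], [0.995, 0.099, -0.0], [0.0, -0.001, -1.0]]
ft_force: [-4.2, -0.4, 4.9]
grip_width: 0.0
```

Emit:
step_arm([
  {"xyz": [0, 0, 0.025], "turn": [0, 0, 0], "gripper": -1},
  {"xyz": [0, 0, 0.025], "turn": [0, 0, 0], "gripper": -1},
  {"xyz": [0, 0, 0], "turn": [0, 0, 0], "gripper": -1},
  {"xyz": [0, 0, 0], "turn": [0, 0, 0], "gripper": -1},
])

```text
time_s: 8.4
position: [0.5516, 0.111, 0.0434]
tool_rot: [[-0.099, 0.995, -0.001], [0.995, 0.099, -0.0], [0.0, -0.001, -1.0]]
ft_force: [-5.0, 0.1, 6.5]
grip_width: -0.0
```

Emit:
step_arm([
  {"xyz": [0, 0, 0.025], "turn": [0, 0, 0], "gripper": -1},
  {"xyz": [0, 0, 0], "turn": [0, 0, 0], "gripper": -1},
  {"xyz": [0, 0, 0], "turn": [0, 0, 0], "gripper": -1},
])

```text
time_s: 8.65
position: [0.5515, 0.111, 0.0425]
tool_rot: [[-0.099, 0.995, -0.002], [0.995, 0.099, -0.0], [-0.0, -0.002, -1.0]]
ft_force: [-5.3, -1.0, 8.0]
grip_width: -0.0003
```

Firm, roughly 1 N/mm. Half-millimetre and smaller steps to its stop.

Emit:
step_arm([
  {"xyz": [0, 0, 0.012], "turn": [0, 0, 0], "gripper": -1},
  {"xyz": [0, 0, 0], "turn": [0, 0, 0], "gripper": -1},
  {"xyz": [0, 0, 0], "turn": [0, 0, 0], "gripper": -1},
])

```text
time_s: 8.9
position: [0.5515, 0.1111, 0.042]
tool_rot: [[-0.099, 0.995, -0.002], [0.995, 0.099, -0.0], [0.0, -0.002, -1.0]]
ft_force: [-5.0, -0.2, 8.4]
grip_width: 0.0
```

Emit:
step_arm([
  {"xyz": [0, 0, 0.007], "turn": [0, 0, 0], "gripper": -1},
  {"xyz": [0, 0, 0], "turn": [0, 0, 0], "gripper": -1},
  {"xyz": [0, 0, 0], "turn": [0, 0, 0], "gripper": -1},
])

```text
time_s: 9.15
position: [0.5515, 0.111, 0.0418]
tool_rot: [[-0.099, 0.995, -0.002], [0.995, 0.099, -0.0], [-0.0, -0.002, -1.0]]
ft_force: [-6.2, 0.2, 9.0]
grip_width: -0.0001
```

Emit:
step_arm([
  {"xyz": [0, 0, 0.005], "turn": [0, 0, 0], "gripper": -1},
  {"xyz": [0, 0, 0], "turn": [0, 0, 0], "gripper": -1},
  {"xyz": [0, 0, 0], "turn": [0, 0, 0], "gripper": -1},
])

```text
time_s: 9.4
position: [0.5515, 0.111, 0.0417]
tool_rot: [[-0.099, 0.995, -0.002], [0.995, 0.099, -0.0], [-0.0, -0.002, -1.0]]
ft_force: [-6.2, -0.4, 9.9]
grip_width: -0.0002
```

Emit:
step_arm([
  {"xyz": [0, 0, 0.006], "turn": [0, 0, 0], "gripper": -1},
  {"xyz": [0, 0, 0], "turn": [0, 0, 0], "gripper": -1},
  {"xyz": [0, 0, 0], "turn": [0, 0, 0], "gripper": -1},
  {"xyz": [0, 0, 0], "turn": [0, 0, 0], "gripper": -1},
  {"xyz": [0, 0, 0], "turn": [0, 0, 0], "gripper": -1},
  {"xyz": [0, 0, 0], "turn": [0, 0, 0], "gripper": -1},
])

```text
time_s: 9.9
position: [0.5514, 0.111, 0.0416]
tool_rot: [[-0.099, 0.995, -0.002], [0.995, 0.099, -0.0], [-0.0, -0.002, -1.0]]
ft_force: [-6.5, -0.2, 11.4]
grip_width: 0.0
```

The middle finger is sound: ~8 N at the stop height, and force then climbs steeply. I'll press the right one too, as asked.

Emit:
step_arm([
  {"xyz": [0, 0, -0.25], "turn": [0, 0, 0], "gripper": -1},
  {"xyz": [0, 0, -0.6], "turn": [0, 0, 0], "gripper": -1},
  {"xyz": [0, 0, -0.6], "turn": [0, 0, 0], "gripper": -1},
  {"xyz": [0, 0, 0], "turn": [0, 0, 0], "gripper": -1},
  {"xyz": [-0.5, 0, 0], "turn": [0, 0, 0], "gripper": -1},
  {"xyz": [-0.8, 0, 0], "turn": [0, 0, 0], "gripper": -1},
  {"xyz": [-0.8, 0, 0], "turn": [0, 0, 0], "gripper": -1},
  {"xyz": [-0.525, 0, 0], "turn": [0, 0, 0], "gripper": -1},
  {"xyz": [0, 0, 0], "turn": [0, 0, 0], "gripper": -1},
  {"xyz": [0, 0, 0.4], "turn": [0, 0, 0], "gripper": -1},
  {"xyz": [0, 0, 0.4], "turn": [0, 0, 0], "gripper": -1},
  {"xyz": [0, 0, 0.25], "turn": [0, 0, 0], "gripper": -1},
  {"xyz": [0, 0, 0.1], "turn": [0, 0, 0], "gripper": -1},
  {"xyz": [0, 0, 0], "turn": [0, 0, 0], "gripper": -1},
  {"xyz": [0, 0, 0], "turn": [0, 0, 0], "gripper": -1},
])

```text
time_s: 11.15
position: [0.5628, 0.0068, 0.0534]
tool_rot: [[-0.099, 0.995, 0.0], [0.995, 0.099, -0.0], [-0.0, 0.0, -1.0]]
ft_force: [-0.7, -0.4, -0.3]
grip_width: -0.0002
```

Emit:
step_arm([
  {"xyz": [0, 0, 0.05], "turn": [0, 0, 0], "gripper": -1},
  {"xyz": [0, 0, 0.05], "turn": [0, 0, 0], "gripper": -1},
  {"xyz": [0, 0, 0.025], "turn": [0, 0, 0], "gripper": -1},
  {"xyz": [0, 0, 0.025], "turn": [0, 0, 0], "gripper": -1},
  {"xyz": [0, 0, 0.025], "turn": [0, 0, 0], "gripper": -1},
  {"xyz": [0, 0, 0.025], "turn": [0, 0, 0], "gripper": -1},
  {"xyz": [0, 0, 0], "turn": [0, 0, 0], "gripper": -1},
  {"xyz": [0, 0, 0], "turn": [0, 0, 0], "gripper": -1},
])

```text
time_s: 11.82
position: [0.5624, 0.0066, 0.0451]
tool_rot: [[-0.098, 0.995, -0.0], [0.995, 0.098, 0.0], [0.0, -0.0, -1.0]]
ft_force: [-1.5, -0.7, 2.6]
grip_width: -0.0001
```

Emit:
step_arm([
  {"xyz": [0, 0, 0.025], "turn": [0, 0, 0], "gripper": -1},
  {"xyz": [0, 0, 0.025], "turn": [0, 0, 0], "gripper": -1},
  {"xyz": [0, 0, 0.02], "turn": [0, 0, 0], "gripper": -1},
  {"xyz": [0, 0, 0], "turn": [0, 0, 0], "gripper": -1},
  {"xyz": [0, 0, 0], "turn": [0, 0, 0], "gripper": -1},
])

```text
time_s: 12.23
position: [0.5625, 0.0066, 0.0423]
tool_rot: [[-0.098, 0.995, -0.0], [0.995, 0.098, -0.0], [-0.0, -0.0, -1.0]]
ft_force: [-3.2, -1.2, 3.6]
grip_width: -0.0001
```

Emit:
step_arm([
  {"xyz": [0, 0, 0.01], "turn": [0, 0, 0], "gripper": -1},
  {"xyz": [0, 0, 0], "turn": [0, 0, 0], "gripper": -1},
  {"xyz": [0, 0, 0], "turn": [0, 0, 0], "gripper": -1},
  {"xyz": [0, 0, 0], "turn": [0, 0, 0], "gripper": -1},
  {"xyz": [0, 0, 0], "turn": [0, 0, 0], "gripper": -1},
])

```text
time_s: 12.65
position: [0.5625, 0.0066, 0.0419]
tool_rot: [[-0.098, 0.995, -0.0], [0.995, 0.098, -0.0], [-0.0, -0.0, -1.0]]
ft_force: [-2.8, -0.0, 3.4]
grip_width: -0.0003
```

Right is tired too (~3.4 N at its stop), so the middle bay it is. Going to the pack.

Emit:
step_arm([
  {"xyz": [0, 0, -0.25], "turn": [0, 0, 0], "gripper": -1},
  {"xyz": [0, 0, -0.75], "turn": [0, 0, 0], "gripper": -1},
  {"xyz": [0, 0, -0.75], "turn": [0, 0, 0], "gripper": -1},
  {"xyz": [0, 0, -0.75], "turn": [0, 0, 0], "gripper": -1},
  {"xyz": [0, 0, -0.75], "turn": [0, 0, 0], "gripper": -1},
  {"xyz": [0, 0, -0.75], "turn": [0, 0, 0.179], "gripper": 1},
  {"xyz": [-0.7725, -0.339, 0], "turn": [0, 0, 0], "gripper": 1},
  {"xyz": [-0.7725, -0.339, 0], "turn": [0, 0, 0], "gripper": 1},
  {"xyz": [-0.7725, -0.339, 0], "turn": [0, 0, 0], "gripper": 1},
  {"xyz": [-0.7725, -0.339, 0], "turn": [0, 0, 0], "gripper": 1},
  {"xyz": [-0.7725, -0.339, 0], "turn": [0, 0, 0], "gripper": 1},
  {"xyz": [-0.7725, -0.339, 0], "turn": [0, 0, 0], "gripper": 1},
  {"xyz": [-0.7725, -0.339, 0], "turn": [0, 0, 0], "gripper": 1},
  {"xyz": [-0.7725, -0.339, 0], "turn": [0, 0, 0], "gripper": 1},
  {"xyz": [0, 0, 0], "turn": [0, 0, 0], "gripper": 1},
  {"xyz": [0, 0, 0], "turn": [0, 0, 0], "gripper": 1},
])

```text
time_s: 13.98
position: [0.4749, -0.2503, 0.2023]
tool_rot: [[-0.081, 0.997, 0.001], [0.997, 0.081, -0.0], [-0.0, 0.001, -1.0]]
ft_force: [-0.5, 0.1, -0.1]
grip_width: 0.0851
```

Emit:
step_arm([
  {"xyz": [0.035, 0.01, 0.5], "turn": [0, 0, 0], "gripper": 1},
  {"xyz": [0, 0, 0.7], "turn": [0, 0, 0], "gripper": 1},
  {"xyz": [0, 0, 0.7], "turn": [0, 0, 0], "gripper": 1},
  {"xyz": [0, 0, 0.6], "turn": [0, 0, 0], "gripper": 1},
  {"xyz": [0, 0, 0.5], "turn": [0, 0, 0], "gripper": 1},
  {"xyz": [0, 0, 0.4], "turn": [0, 0, 0], "gripper": 1},
  {"xyz": [0, 0, 0.3], "turn": [0, 0, 0], "gripper": 1},
  {"xyz": [0, 0, 0.15], "turn": [0, 0, 0], "gripper": 1},
  {"xyz": [0, 0, 0], "turn": [0, 0, 0], "gripper": 1},
  {"xyz": [0, 0, 0], "turn": [0, 0, 0], "gripper": 1},
  {"xyz": [0, 0, 0], "turn": [0, 0, 0], "gripper": 1},
])

```text
time_s: 14.9
position: [0.4761, -0.2474, 0.0489]
tool_rot: [[-0.085, 0.996, 0.001], [0.996, 0.085, -0.001], [-0.001, 0.001, -1.0]]
ft_force: [0.1, 0.3, 1.0]
grip_width: 0.0856
```

```bash
python3 - <<'E'
from h import *
s=env.observe();print(s["position"],s["ft_force"])
o=[]
for n,(u0,u1,v0,v1) in(("top",(340,440,190,290)),("side",(310,430,110,230))):
    im,d=cams.get_image(n);o.append(cv2.convertScaleAbs(cv2.resize(im[v0:v1,u0:u1,::-1],(400,400),interpolation=cv2.INTER_CUBIC),alpha=1.6))
cv2.imwrite("pics/g1.png",np.hstack(o))
E
```

```text
[ 0.47609591 -0.24741768  0.04888623] [0.14250559 0.31430949 1.04653622]
```

View pics/g1.png

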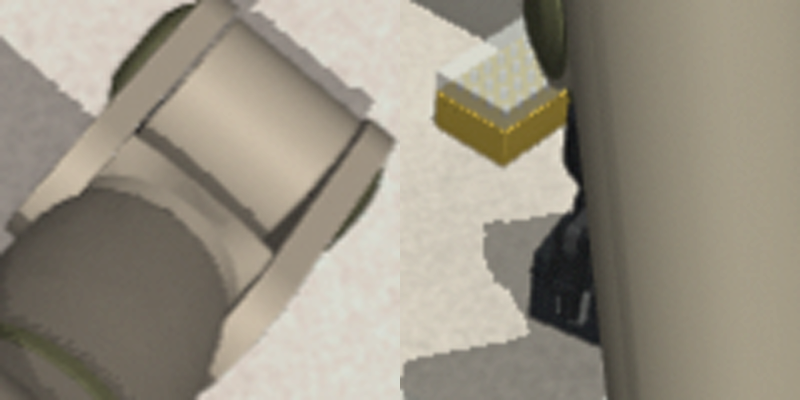

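Views are blocked by the arm, with no contact force. I'll centre by 1 mm and close.

Emit:
step_arm([
  {"xyz": [-0.033, -0.015, 0], "turn": [0, 0, 0], "gripper": 1},
  {"xyz": [0, 0, 0], "turn": [0, 0, 0], "gripper": 0.6},
  {"xyz": [0, 0, 0], "turn": [0, 0, 0], "gripper": 0.4},
  {"xyz": [0, 0, 0], "turn": [0, 0, 0], "gripper": 0.3},
  {"xyz": [0, 0, 0], "turn": [0, 0, 0], "gripper": 0.2},
  {"xyz": [0, 0, 0], "turn": [0, 0, 0], "gripper": 0.1},
  {"xyz": [0, 0, 0], "turn": [0, 0, 0], "gripper": 0},
  {"xyz": [0, 0, 0], "turn": [0, 0, 0], "gripper": -1},
  {"xyz": [0, 0, 0], "turn": [0, 0, 0], "gripper": -1},
  {"xyz": [0, 0, 0], "turn": [0, 0, 0], "gripper": -1},
  {"xyz": [0, 0, 0], "turn": [0, 0, 0], "gripper": -1},
  {"xyz": [0, 0, 0], "turn": [0, 0, 0], "gripper": -1},
], squeeze=50)

```text
time_s: 16.0
position: [0.4751, -0.2489, 0.0483]
tool_rot: [[-0.084, 0.996, 0.0], [0.996, 0.084, -0.0], [-0.0, 0.0, -1.0]]
ft_force: [-1.4, 1.0, 5.4]
grip_width: 0.056
```

Emit:
step_arm([
  {"xyz": [0, 0, -0.1], "turn": [0, 0, 0], "gripper": -1},
  {"xyz": [0, 0, -0.3], "turn": [0, 0, 0], "gripper": -1},
  {"xyz": [0, 0, -0.5], "turn": [0, 0, 0], "gripper": -1},
  {"xyz": [0, 0, -0.6], "turn": [0, 0, 0], "gripper": -1},
  {"xyz": [0, 0, -0.5], "turn": [0, 0, 0], "gripper": -1},
  {"xyz": [0, 0, -0.25], "turn": [0, 0, 0], "gripper": -1},
  {"xyz": [0, 0, -0.1], "turn": [0, 0, 0], "gripper": -1},
  {"xyz": [0, 0, 0], "turn": [0, 0, 0], "gripper": -1},
  {"xyz": [0, 0, 0], "turn": [0, 0, 0], "gripper": -1},
])

```text
time_s: 16.75
position: [0.4746, -0.2485, 0.1409]
tool_rot: [[-0.084, 0.996, -0.002], [0.996, 0.084, 0.001], [0.001, -0.002, -1.0]]
ft_force: [0.2, 0.9, -6.1]
grip_width: 0.0556
```

Pack held at width 56 mm, weight 6 N. Carrying it over the middle bay.

Emit:
step_arm([
  {"xyz": [0, 0, -0.2], "turn": [0, 0, -0.179], "gripper": -1},
  {"xyz": [0.3, 0.108, 0], "turn": [0, 0, 0], "gripper": -1},
  {"xyz": [0.6, 0.217, 0], "turn": [0, 0, 0], "gripper": -1},
  {"xyz": [0.745, 0.269, 0], "turn": [0, 0, 0], "gripper": -1},
  {"xyz": [0.8, 0.289, 0], "turn": [0, 0, 0], "gripper": -1},
  {"xyz": [0.8, 0.289, 0], "turn": [0, 0, 0], "gripper": -1},
  {"xyz": [0.8, 0.289, 0], "turn": [0, 0, 0], "gripper": -1},
  {"xyz": [0.8, 0.289, 0], "turn": [0, 0, 0], "gripper": -1},
  {"xyz": [0.8, 0.289, 0], "turn": [0, 0, 0], "gripper": -1},
  {"xyz": [0.8, 0.289, 0], "turn": [0, 0, 0], "gripper": -1},
  {"xyz": [0.8, 0.289, 0], "turn": [0, 0, 0], "gripper": -1},
  {"xyz": [0.7, 0.253, 0], "turn": [0, 0, 0], "gripper": -1},
  {"xyz": [0.5, 0.181, 0], "turn": [0, 0, 0], "gripper": -1},
  {"xyz": [0.3, 0.109, 0], "turn": [0, 0, 0], "gripper": -1},
  {"xyz": [0, 0, 0], "turn": [0, 0, 0], "gripper": -1},
  {"xyz": [0, 0, 0], "turn": [0, 0, 0], "gripper": -1},
  {"xyz": [0, 0, 0], "turn": [0, 0, 0], "gripper": -1},
])

```text
time_s: 18.17
position: [0.5661, 0.111, 0.1497]
tool_rot: [[-0.098, 0.995, -0.001], [0.995, 0.098, -0.0], [-0.0, -0.001, -1.0]]
ft_force: [-0.2, -0.2, -6.1]
grip_width: 0.0554
```

```bash
python3 - <<'E'
from h import *
s=env.observe();print(s["position"],s["tool_rot"].round(4),s["ft_force"])
o=[]
for n,(u0,u1,v0,v1) in(("top",(190,310,140,260)),("side",(170,310,190,330))):
    im,d=cams.get_image(n);o.append(cv2.convertScaleAbs(cv2.resize(im[v0:v1,u0:u1,::-1],(400,400),interpolation=cv2.INTER_CUBIC),alpha=1.6))
cv2.imwrite("pics/g2.png",np.hstack(o))
E
```

```text
[0.56608726 0.11104154 0.14966826] [[-9.800e-02  9.952e-01 -9.000e-04]
 [ 9.952e-01  9.800e-02 -4.000e-04]
 [-3.000e-04 -9.000e-04 -1.000e+00]] [-0.21853115 -0.19075955 -6.11600553]
```

View pics/g2.png

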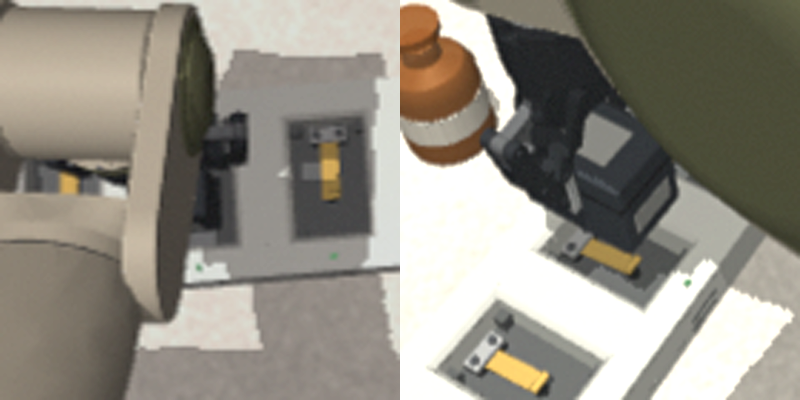

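The side view shows the pack level over the middle bay. Lowering to just above the mouth, then feeling in.

Emit:
step_arm([
  {"xyz": [0.02, 0, 0.2], "turn": [0, 0, 0], "gripper": -1},
  {"xyz": [0, 0, 0.35], "turn": [0, 0, 0], "gripper": -1},
  {"xyz": [0, 0, 0.35], "turn": [0, 0, 0], "gripper": -1},
  {"xyz": [0, 0, 0.25], "turn": [0, 0, 0], "gripper": -1},
  {"xyz": [0, 0, 0.1], "turn": [0, 0, 0], "gripper": -1},
  {"xyz": [0, 0, 0], "turn": [0, 0, 0], "gripper": -1},
  {"xyz": [0, 0, 0], "turn": [0, 0, 0], "gripper": -1},
  {"xyz": [0, 0, 0], "turn": [0, 0, 0], "gripper": -1},
])

```text
time_s: 18.93
position: [0.5667, 0.1125, 0.1006]
tool_rot: [[-0.098, 0.995, 0.001], [0.995, 0.098, -0.0], [-0.0, 0.001, -1.0]]
ft_force: [-0.0, -0.6, -6.1]
grip_width: 0.0553
```

Emit:
step_arm([
  {"xyz": [0, 0, 0.05], "turn": [0, 0, 0], "gripper": -1},
  {"xyz": [0, 0, 0.05], "turn": [0, 0, 0], "gripper": -1},
  {"xyz": [0, 0, 0], "turn": [0, 0, 0], "gripper": -1},
  {"xyz": [0, 0, 0], "turn": [0, 0, 0], "gripper": -1},
])

```text
time_s: 19.27
position: [0.5663, 0.1126, 0.0959]
tool_rot: [[-0.098, 0.995, -0.0], [0.995, 0.098, 0.0], [0.0, -0.0, -1.0]]
ft_force: [0.6, -0.4, -6.2]
grip_width: 0.0553
```

Emit:
step_arm([
  {"xyz": [0, 0, 0.03], "turn": [0, 0, 0], "gripper": -1},
  {"xyz": [0, 0, 0.03], "turn": [0, 0, 0], "gripper": -1},
  {"xyz": [0, 0, 0], "turn": [0, 0, 0], "gripper": -1},
  {"xyz": [0, 0, 0], "turn": [0, 0, 0], "gripper": -1},
])

```text
time_s: 19.6
position: [0.5663, 0.1125, 0.0934]
tool_rot: [[-0.098, 0.995, -0.0], [0.995, 0.098, -0.0], [0.0, -0.0, -1.0]]
ft_force: [0.5, 0.6, -6.2]
grip_width: 0.0557
```

Emit:
step_arm([
  {"xyz": [-0.015, 0, 0.03], "turn": [0, 0, 0], "gripper": -1},
  {"xyz": [0, 0, 0.03], "turn": [0, 0, 0], "gripper": -1},
  {"xyz": [0, 0, 0], "turn": [0, 0, 0], "gripper": -1},
  {"xyz": [0, 0, 0], "turn": [0, 0, 0], "gripper": -1},
])

```text
time_s: 19.93
position: [0.5663, 0.1119, 0.091]
tool_rot: [[-0.098, 0.995, -0.0], [0.995, 0.098, -0.0], [0.0, -0.0, -1.0]]
ft_force: [0.3, 0.4, -6.7]
grip_width: 0.0552
```

Emit:
step_arm([
  {"xyz": [0, 0, 0.03], "turn": [0, 0, 0], "gripper": -1},
  {"xyz": [0, 0, 0.03], "turn": [0, 0, 0], "gripper": -1},
  {"xyz": [0, 0, 0], "turn": [0, 0, 0], "gripper": -1},
  {"xyz": [0, 0, 0], "turn": [0, 0, 0], "gripper": -1},
])

```text
time_s: 20.27
position: [0.5663, 0.1119, 0.0886]
tool_rot: [[-0.098, 0.995, -0.0], [0.995, 0.098, -0.0], [0.0, -0.0, -1.0]]
ft_force: [0.6, -0.1, -5.7]
grip_width: 0.0558
```

Emit:
step_arm([
  {"xyz": [0, 0, 0.03], "turn": [0, 0, 0], "gripper": -1},
  {"xyz": [0, 0, 0.03], "turn": [0, 0, 0], "gripper": -1},
  {"xyz": [0, 0, 0], "turn": [0, 0, 0], "gripper": -1},
  {"xyz": [0, 0, 0], "turn": [0, 0, 0], "gripper": -1},
])

```text
time_s: 20.6
position: [0.5663, 0.1119, 0.0862]
tool_rot: [[-0.098, 0.995, -0.0], [0.995, 0.098, -0.0], [0.0, -0.0, -1.0]]
ft_force: [0.2, -0.3, -6.2]
grip_width: 0.0556
```

The pack is 8 mm into the pocket with no contact force. Continuing.

Emit:
step_arm([
  {"xyz": [0, 0, 0.03], "turn": [0, 0, 0], "gripper": -1},
  {"xyz": [0, 0, 0.03], "turn": [0, 0, 0], "gripper": -1},
  {"xyz": [0, 0, 0.03], "turn": [0, 0, 0], "gripper": -1},
  {"xyz": [0, 0, 0.03], "turn": [0, 0, 0], "gripper": -1},
  {"xyz": [0, 0, 0], "turn": [0, 0, 0], "gripper": -1},
  {"xyz": [0, 0, 0], "turn": [0, 0, 0], "gripper": -1},
])

```text
time_s: 21.1
position: [0.5664, 0.1119, 0.0814]
tool_rot: [[-0.098, 0.995, -0.0], [0.995, 0.098, -0.0], [-0.0, -0.0, -1.0]]
ft_force: [0.9, -0.2, -6.2]
grip_width: 0.0556
```

Emit:
step_arm([
  {"xyz": [0, 0, 0.03], "turn": [0, 0, 0], "gripper": -1},
  {"xyz": [0, 0, 0.03], "turn": [0, 0, 0], "gripper": -1},
  {"xyz": [0, 0, 0], "turn": [0, 0, 0], "gripper": -1},
  {"xyz": [0, 0, 0], "turn": [0, 0, 0], "gripper": -1},
])

```text
time_s: 21.43
position: [0.5664, 0.1119, 0.0791]
tool_rot: [[-0.098, 0.995, 0.0], [0.995, 0.098, -0.0], [-0.0, 0.0, -1.0]]
ft_force: [-0.0, 0.7, -6.5]
grip_width: 0.0553
```

Emit:
step_arm([
  {"xyz": [0, 0, 0.02], "turn": [0, 0, 0], "gripper": -1},
  {"xyz": [0, 0, 0.01], "turn": [0, 0, 0], "gripper": -1},
  {"xyz": [0, 0, 0], "turn": [0, 0, 0], "gripper": -1},
  {"xyz": [0, 0, 0], "turn": [0, 0, 0], "gripper": -1},
])

```text
time_s: 21.77
position: [0.5663, 0.1119, 0.078]
tool_rot: [[-0.098, 0.995, -0.0], [0.995, 0.098, -0.0], [-0.0, -0.0, -1.0]]
ft_force: [-1.3, -0.6, -5.3]
grip_width: 0.0557
```

Finger contact begins as predicted. Final 1.3 mm in small steps.

Emit:
step_arm([
  {"xyz": [0, 0, 0.015], "turn": [0, 0, 0], "gripper": -1},
  {"xyz": [0, 0, 0], "turn": [0, 0, 0], "gripper": -1},
  {"xyz": [0, 0, 0], "turn": [0, 0, 0], "gripper": -1},
])

```text
time_s: 22.02
position: [0.5663, 0.1119, 0.0773]
tool_rot: [[-0.099, 0.995, -0.0], [0.995, 0.099, -0.0], [-0.0, -0.0, -1.0]]
ft_force: [-0.4, -1.2, -3.1]
grip_width: 0.0554
```

Emit:
step_arm([
  {"xyz": [0, 0, 0.012], "turn": [0, 0, 0], "gripper": -1},
  {"xyz": [0, 0, 0], "turn": [0, 0, 0], "gripper": -1},
  {"xyz": [0, 0, 0], "turn": [0, 0, 0], "gripper": -1},
])

```text
time_s: 22.27
position: [0.5663, 0.1119, 0.0769]
tool_rot: [[-0.098, 0.995, -0.0], [0.995, 0.098, -0.0], [-0.0, -0.0, -1.0]]
ft_force: [-1.5, 0.2, -1.9]
grip_width: 0.0556
```

Emit:
step_arm([
  {"xyz": [0, 0, 0.008], "turn": [0, 0, 0], "gripper": -1},
  {"xyz": [0, 0, 0], "turn": [0, 0, 0], "gripper": -1},
  {"xyz": [0, 0, 0], "turn": [0, 0, 0], "gripper": -1},
])

```text
time_s: 22.52
position: [0.5663, 0.1119, 0.0768]
tool_rot: [[-0.099, 0.995, 0.0], [0.995, 0.099, -0.0], [-0.0, 0.0, -1.0]]
ft_force: [-5.0, -0.6, 1.9]
grip_width: 0.0557
```

Seated at TCP z = 0.0768, exactly the predicted home height. Releasing gently, then rising clear.

Emit:
step_arm([
  {"xyz": [0, 0, 0], "turn": [0, 0, 0], "gripper": 0.4},
  {"xyz": [0, 0, 0], "turn": [0, 0, 0], "gripper": 0.6},
  {"xyz": [0, 0, 0], "turn": [0, 0, 0], "gripper": 1},
  {"xyz": [0, 0, 0], "turn": [0, 0, 0], "gripper": 1},
  {"xyz": [0, 0, 0], "turn": [0, 0, 0], "gripper": 1},
  {"xyz": [0, 0, 0], "turn": [0, 0, 0], "gripper": 1},
], squeeze=20)

```text
time_s: 23.02
position: [0.5665, 0.1119, 0.0765]
tool_rot: [[-0.098, 0.995, 0.0], [0.995, 0.098, -0.0], [-0.0, 0.0, -1.0]]
ft_force: [0.2, 0.4, -0.1]
grip_width: 0.085
```

Emit:
step_arm([
  {"xyz": [0, 0, -0.2], "turn": [0, 0, 0], "gripper": 1},
  {"xyz": [0, 0, -0.4], "turn": [0, 0, 0], "gripper": 1},
  {"xyz": [0, 0, -0.6], "turn": [0, 0, 0], "gripper": 1},
  {"xyz": [0, 0, -0.8], "turn": [0, 0, 0], "gripper": 1},
  {"xyz": [0, 0, -0.8], "turn": [0, 0, 0], "gripper": 1},
  {"xyz": [0, 0, -0.8], "turn": [0, 0, 0], "gripper": 1},
  {"xyz": [-0.7, -0.3, -0.4], "turn": [0, 0, 0], "gripper": 1},
  {"xyz": [-0.8, -0.5, 0], "turn": [0, 0, 0], "gripper": 1},
  {"xyz": [-0.8, -0.5, 0], "turn": [0, 0, 0], "gripper": 1},
  {"xyz": [-0.8, -0.5, 0], "turn": [0, 0, 0], "gripper": 1},
  {"xyz": [-0.8, -0.5, 0], "turn": [0, 0, 0], "gripper": 1},
  {"xyz": [-0.8, -0.5, 0], "turn": [0, 0, 0], "gripper": 1},
  {"xyz": [-0.8, -0.5, 0], "turn": [0, 0, 0], "gripper": 1},
  {"xyz": [-0.8, -0.3, 0], "turn": [0, 0, 0], "gripper": 1},
  {"xyz": [-0.8, 0, 0], "turn": [0, 0, 0], "gripper": 1},
  {"xyz": [-0.8, 0, 0], "turn": [0, 0, 0], "gripper": 1},
  {"xyz": [0, 0, 0], "turn": [0, 0, 0], "gripper": 1},
  {"xyz": [0, 0, 0], "turn": [0, 0, 0], "gripper": 1},
])

```text
time_s: 24.52
position: [0.454, -0.2179, 0.2367]
tool_rot: [[-0.096, 0.995, 0.0], [0.995, 0.096, -0.0], [-0.0, 0.0, -1.0]]
ft_force: [-0.6, 0.6, -0.3]
grip_width: 0.0854
```

```bash
python3 - <<'E'
from h import *
s=env.observe();print(s["position"],s["ft_force"])
im,d=cams.get_image("top");cv2.imwrite("pics/f.png",cv2.convertScaleAbs(im[:,:,::-1],alpha=1.5))
i=cams.camera_info("top");E=i["extrinsics"]
v,u=np.mgrid[:400,:640];P=np.stack([(u-i["cx"])/i["fx"]*d,(v-i["cy"])/i["fy"]*d,d],-1)@E[:3,:3].T+E[:3,3]
q=P[155:245,215:285].reshape(-1,3);q=q[(q[:,2]>.085)&(q[:,2]<.115)]
print(len(q),q[:,2].mean(),cv2.minAreaRect((q[:,:2]*1000).astype(np.float32)))
A=np.c_[q[:,:2]-q[:,:2].mean(0),np.ones(len(q))];print("plane",np.linalg.lstsq(A,q[:,2],rcond=None)[0])
E
```

```text
[ 0.45400549 -0.21785357  0.23674638] [-0.59543568  0.60598643 -0.32113347]
828 0.09991980470920452 ((566.726318359375, 111.02333068847656), (90.68875885009766, 56.63503646850586), 4.997053623199463)
plane [0.0078605  0.02497255 0.0999198 ]
```

View pics/f.png

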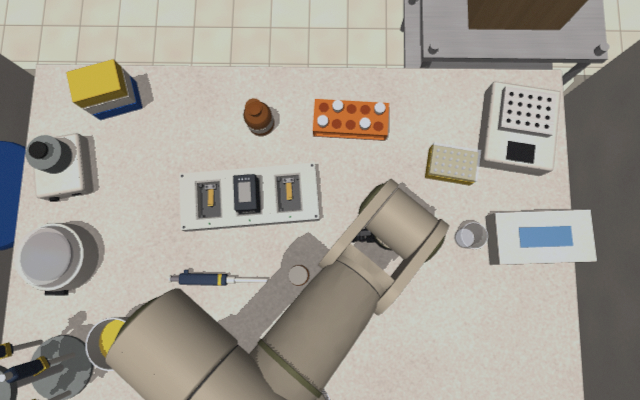

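The pack sits in the middle bay at height 0.0999 m, against 0.1005 expected. I'll compare the fitted tilt with the same fit on the pack when it stood on the bench.

```bash
python3 - <<'E'
from h import *
i=cams.camera_info("top");E=i["extrinsics"];v,u=np.mgrid[:400,:640]
def fit(d,b,lo,hi):
    P=np.stack([(u-i["cx"])/i["fx"]*d,(v-i["cy"])/i["fy"]*d,d],-1)@E[:3,:3].T+E[:3,3]
    q=P[b[2]:b[3],b[0]:b[1]].reshape(-1,3);q=q[(q[:,2]>lo)&(q[:,2]<hi)];q=q[np.all(abs(q[:,:2]-np.median(q[:,:2],0))<[.035,.02],1)]
    print(len(q),np.linalg.lstsq(np.c_[q[:,:2]-q[:,:2].mean(0),np.ones(len(q))],q[:,2],rcond=None)[0],q[:,2].std())
fit(np.load("pics/top0.npy"),(365,410,207,257),.06,.08)
for k in range(2): fit(cams.get_image("top")[1],(215,285,155,245),.085,.115)
s=env.observe();print(s["time_s"],s["ft_force"])
E
```

```text
444 [ 0.00486942 -0.00222986  0.07248285] 0.0021281766586111017
446 [0.00485035 0.02285289 0.10080315] 0.002008278622695437
444 [ 0.00142372 -0.00011026  0.10073004] 0.0021480390239972816
24.6667 [-0.0979741  -0.21569174  0.050641  ]
```

The tilt was noise (std 2 mm per pixel). The interior of the top face is level at 0.1007 m, against 0.1005 expected, so the pack is home.

```bash
python3 -c "
from rig import order;print(order.close_job())"
```

```text
the job is handed in; nothing more can be done
None
```

The battery pack is in the middle bay, fully home and released, and the job is handed in at about 25 s.

- **Finding the sound finger:** I pressed all three tips to their stops. Left pushed back with about 2–2.5 N, the middle with about 8 N, and the right with about 3.4 N. Left and middle were pressed about 0.3 mm further, until the force climbed steeply, reaching at most about 11 N. On the right, I stopped at the predicted stop height and saw no steep rise in force there.
- **Setting the pack down:** It went in with no contact force until it met the finger. It reached its seats at the predicted height with about 8 N supported, and I then let go.
- **Last checks:** The pack's top measured 0.1007 m, against 0.1005 m expected, and centred over the bay to about 1 mm. The wrist force was near zero with the arm clear.
- **Disagreements:** One depth fit, and one of two repeats, suggested a tilt of about 1.4°. The second repeat read level, so I put it down to about 2 mm of depth noise.
- **Other objects:** Those visible in the last top picture were where they started. The arm hid the dishes, so I could not check them.

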